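Set the slicing guide and clamp the cake

TASK

Get the loaf cake ready for slicing: turn the black slice-thickness dial on the guide until its white pointer stands at the red mark, then pump the two orange levers (squeeze together, let open, again) until the ratchet jaw has pushed the cake against the fence and grips it firmly, but without crushing it (30 N is too much). Finish while still holding the levers squeezed so that the cake stays gripped: do not let go at the end. Move the jaw only with the levers, do not touch the cake, and leave everything else on the counter where it stands.

Things in the scene. Friction and masses are not known exactly. Their poses are not given: they have to be found in the camera images.
- guide: cake slicing guide, fixed: pale board 305 x 124 x 14 mm. Origin on the worktop under its middle line, 103 mm from its lever end; x runs along it from the orange levers to the fence. On it: grey ratchet housing (x -101 to -3 mm, 40 wide, top z 62), levers, jaw, cake, fence, dial. Tall glass display case close behind it, receipt printer (122 high) to its left
- lever_front: front (fence-side) orange squeeze lever: upright paddle 8 mm thick along the guide's x, 28 mm wide, z 66 to 122 mm. Origin: foot of its outer face (towards the fence), at guide x = -25 mm at rest
- lever_rear: rear orange squeeze lever, the mirror image; origin at the foot of its outer face, guide x = -85 mm at rest. The outer faces are 60 mm apart at rest, 44 mm when fully squeezed together (8 mm each to its stop). Each mm of a lever's travel drives the jaw 1.5 mm forward (12 mm a full stroke); let go, springs open the levers and the ratchet keeps the jaw where it is
- jaw: aluminium jaw plate, 90 mm wide, z 16 to 66 mm, rubber pad in front; slides along the guide's x by ratchet; its bar sticks out behind the housing. Origin: the guide's origin plus the slide (0 to 72 mm); pad face 12 mm ahead. An idle stroke takes about 6 N of grip. With the cake at the fence the levers stall: 8 N of grip presses it with 5 N, 16 N with 16 N, 25 N with 27 N
- jaw_face (a point): middle of the jaw's rubber face, z = 41 mm
- fence: fixed brown wooden fence block at the guide's end, guide x 135 (face towards the cake) to 205 mm, 112 mm wide, top z 60 mm; origin and axes are the guide's
- cake: dark loaf cake lying loose on the board between jaw and fence, 57 mm (its x, along the guide) x 100 mm (its y, across) x 59 mm high, about 0.19 kg. Origin: centre of its underside
- dial_grip (a point): on the axis of the black slice-thickness dial, at the height to grip (z = 85 mm). Grip bar 46 mm long, 14 mm wide, z 73 to 97 mm, on a disc of 52 mm diameter; x axis along the bar towards the pointer. Turns about the vertical, stops 2.2 rad either way of the guide's x axis; stays where left (friction 0.03 N m). A steel stop plate beside the cake moves with it
- dial_pointer (a point): tip of the dial's white pointer, 33 mm from the dial's axis along the grip bar; the pointer also shows as a white line on the bar
- red_mark_point (a point): red mark on the round scale plate (84 mm diameter) under the dial, this point 33 mm from the dial's axis; the dial starts clockwise of it, 0.55 to 1.9 rad away
- sugar_shaker: glass sugar shaker with grey cap, 44 mm wide, 90 mm high, bystander
- card_terminal: black card terminal lying flat, 186 x 72 x 24 mm, bystander
- pen: black pen lying flat, 145 mm long, bystander
- tongs: steel pastry tongs lying flat, 255 mm long, bystander
- espresso_cup: white espresso cup, 62 mm wide, 52 mm high, bystander
- juice_cup: plastic cup of juice with domed lid, 81 mm wide, 117 mm high, bystander
- tea_tin: green tea tin, 72 x 72 x 100 mm, bystander

How it is judged:
On the way, in this order (a step that is already met when the one before it is completed fails the run):
1. the dial's pointer is at the red mark (horizontal distance between dial_pointer and red_mark_point below 0.0045 m), for 0.3 s.
2. the jaw, pumped by the levers, grips the cake against the fence (contact force between jaw and cake above 3 N and contact force between fence and cake above 1.5 N and contact force between the fingers and lever_front above 1.5 N and contact force between the fingers and lever_rear above 1.5 N), for 0.3 s.
At the end, for the whole second after the job is handed in: The dial's pointer is within 4.5 mm (8 degrees) of the red mark; the jaw presses the cake with more than 3 and less than 30 N and the fence presses it back with more than 1.5 N; the cake lies flat; both fingers press the levers with more than 1.5 N (all of step 2 and horizontal distance between dial_pointer and red_mark_point below 0.0045 m and contact force between jaw and cake below 30 N and angle between cake's own z axis and vertical below 0.1 rad); the arm keeps its last pose, push and grip.
It fails at once if the cake is crushed: the jaw presses it with more than 30 N (contact force between jaw and cake above 30 N).
It fails at once if the robot touches the cake (contact force between the arm and cake above 1 N).
It fails at once if the fingers touch the cake (contact force between the fingers and cake above 1 N).
It fails at once if the jaw is pushed by the robot itself (contact force between any of the fingers, the arm and jaw above 1 N).
It fails at once if a bystander is moved more than 25 mm (distance of any of sugar_shaker, card_terminal, pen, tongs, espresso_cup, juice_cup, tea_tin from where it was at the start of the episode above 0.025 m).
It also fails if it takes over 72 s, if anything falls off the work surface, if the arm or the gripper's body presses on something with over 40 N, if the wrist force passes 120 N, or if a joint passes its speed limit or range.

ROBOT

A 6-joint arm with a two-finger parallel gripper is mounted at the origin on a cart in front of the work surface, level with it; the furniture and walls round the work are solid. World frame = base frame: x ahead of the robot, y to its left, z up, the work surface at z = 0. Lengths are in m, angles in rad, forces in N, time in s.
With the tool pointing down it reaches from about 0.35 to 0.85 m from the base axis. Payload 8.1 kg.
Tool frame: the origin (TCP) lies on the centre line of the jaws, within the pads' length; the fingertips stand 17 mm ahead of it and the grasp point (between the pads) lies 2 mm behind it; z points along the fingers, y is the line along which they close (so a half turn about z gives the same grasp; the last joint's range is limited). The gripper opens to 93 mm and grips with 3 to 60 N. Pads are 15 mm wide; open, the fingers measure 128 mm over their backs; the gripper's body (75 mm by 188 mm) begins 65 mm behind the grasp point.
Start: joints at [1.07, 0.13, 1.488, -0, 1.523, -0.085], TCP at [0.242, 0.549, 0.236] pointing down, gripper open.
Joint ranges: [-2.96, 2.96], [-0.89, 2.26], [0.02, 2.5], [-1.34, 4.48], [0, 2.73], [-2.66, 2.66]. Speed limits (rad/s): [2.39, 2.39, 2.79, 3.14, 3.14, 3.14].

INTERFACE

Orientations are given as a rotation vector (axis times angle).
In Python, from plant import robot, optics, close_job, models gives the robot as it stands.
- The arm moves only by the shell command python3 -m inch 'ROWS' [OPENING] [FORCE]. ROWS is a JSON object of lists of equal length, an entry for each row: "travel": the shift along the tool's x, y, z in m, a list of three; "spin": the turn about the tool's z in rad. In form: {"travel": [[x, y, z], ...], "spin": [spin, ...]}. A call has 1 to 10 rows; each row is the pose to reach, as a shift and turn from the pose commanded when the call began, along the tool's axes at that moment; what a row does not reach only later rows make up. A row lasts 1/12 s, in which the tool goes at most 41.7 mm and 7.16 degrees, less where a joint would pass 70% of its speed; a pose out of reach is approached as far as the arm can. A call with a gripper value outside its range is refused whole. OPENING is the closure, from 0 (fully open) to 1 (shut), set as the call begins (- or left out, the last holds). The fingers move at their own pace and stop on an object; FORCE is the grip in N (left out, the last holds). Time passes only in rows, so rows that repeat a pose let the fingers close. It gives the time, the measured TCP pose, the force, the opening and the grip force at its end, in the units of the state.
- robot.read_state(): the state, without advancing time (a new reading comes with each control period).
- optics.read_camera(name): name is "scene" or "top" or "wrist"; returns (picture, depth): 400x640x3 uint8, red, green, blue; 400x640 float32, m along the optical axis (not along the pixel's ray), 0 where there is no reading.
- optics.camera_info(name): a dict with "camera_matrix" (3x3 intrinsics, pixels), "view" (4x4, takes a point from world to camera coordinates). Camera axes: x right, y down, z forward; pixel columns grow to the right and rows downward; lengths in m; the calibration is good to about 2 mm. The wrist camera is an equidistant fisheye: a pixel r from the principal point sees the ray r / f radians off the axis. A picture is of the moment at which its call begins: read the wrist's pose just before it. camera_info takes no time and is no camera call; for the wrist camera it gives the pose at the moment of the call.
- close_job(): hands the job in; it is judged then, once.
Trained networks look in the newest picture that a camera, given by its name, has taken for a name from the list of things; names that differ only in an ending like _2 or _b are one class to them, and where a whole thing is asked for, a point or a joint stands for the part that bears it (a point fixed in the world has none). Each returns a list of dicts, best first, with "p" (0 to 1); they miss things now and then, are a little off and sometimes report something else, mostly with a low value. They report only what shows in the picture. A call takes as long as a camera call.
- models.look_for(camera, name): "centre" ([x, y, z] in m, in world coordinates, good to about 4 mm: the middle of the surface that is visible of it).
- models.masks_of(camera, name): "region" (400x640 bool, what is visible of it).
The state is a dict: "t": time; "q": joint angles; "dq": joint speeds; "joint_torque": joint torques, N m; "tool_pos": TCP position; "orientation": TCP orientation; "force": force on the tool from outside, world axes, zero at the start; "wrist_torque": the same for the moment, N m; "opening": finger opening in m; "gripper_force": force on a finger pad.
Only numpy, scipy, OpenCV 4.12 (cv2) and the standard library are available. Lean on these libraries where they do the work, as an engineer would, in place of code of your own. Each camera call takes 0.05 s, during which the arm holds its last target. There are 200 camera calls.

## Working session

There is one attempt and no reset: what is moved stays moved. The work goes in short steps, Python scripts to look and compute and a shell command to move; the robot and the scene stay as the last step left them, time stands still between calls to the robot, and variables do not carry over. Pictures are saved under pics/ and viewed, at most 10 in all, crops included, and the job is handed in when it is done.

```bash
ls; mkdir -p pics
python3 - <<'E'
from plant import robot,optics,models
import cv2,numpy as np
print(robot.read_state())
for c in ["scene","top"]:
    p,d=optics.read_camera(c); cv2.imwrite(f"pics/{c}0.png",p[:,:,::-1])
    for n in ["lever_front","lever_rear","dial_grip","dial_pointer","red_mark_point","cake","fence","jaw","guide","juice_cup","tea_tin","sugar_shaker"]:
        print(c,n,[(np.round(r["centre"],4).tolist(),round(r["p"],2)) for r in models.look_for(c,n)[:2]])
E
```

```text
pics
{'t': 0.0, 'q': array([ 1.06958335e+00,  1.31186535e-01,  1.48925997e+00, -5.17501052e-05,
        1.52300789e+00, -8.53998666e-02]), 'dq': array([-0.00066366, -0.00108189, -0.00019052,  0.00063783,  0.00041387,
       -0.00116531]), 'joint_torque': array([-1.33625304e-03, -5.59807956e+01, -4.91774976e+01,  7.68404268e-02,
        3.45488254e-02, -1.13068886e-04]), 'tool_pos': array([0.24209692, 0.54839984, 0.23458288]), 'orientation': array([-6.48357363e-01, -3.07346031e+00,  2.82256432e-03]), 'force': array([-0.19207232,  0.30100195, -0.15926504]), 'wrist_torque': array([-0.03827577, -0.01140312, -0.01286898]), 'gripper_force': 0.0, 'opening': 0.09297917683898317}
scene lever_front []
scene lever_rear []
scene dial_grip []
scene dial_pointer []
scene red_mark_point []
scene cake []
scene fence []
scene jaw []
scene guide [([0.5035, -0.3213, 0.0132], 0.51)]
scene juice_cup [([0.4436, 0.5289, 0.0895], 0.67)]
scene tea_tin [([0.5425, 0.397, 0.0798], 0.66)]
scene sugar_shaker [([0.4708, 0.243, 0.0589], 0.72)]
top lever_front [([0.5278, -0.1353, 0.104], 0.55), ([0.5474, 0.3808, 0.0842], 0.49)]
top lever_rear [([0.5191, -0.0833, 0.1063], 0.49)]
top dial_grip [([0.555, -0.3255, 0.0773], 0.48), ([0.4492, 0.4976, 0.1048], 0.32)]
top dial_pointer [([0.5548, -0.3295, 0.07], 0.55)]
top red_mark_point []
top cake [([0.5435, -0.2536, 0.0658], 0.85), ([0.5486, 0.382, 0.0838], 0.37)]
top fence [([0.5442, -0.3187, 0.0623], 0.79)]
top jaw [([0.5221, -0.1681, 0.0458], 0.53)]
top guide [([0.5309, -0.1973, 0.0324], 0.94)]
top juice_cup [([0.4495, 0.4985, 0.1067], 0.71)]
top tea_tin [([0.5434, 0.3833, 0.0826], 0.55)]
top sugar_shaker [([0.4635, 0.2257, 0.0781], 0.63)]
```

View pics/top0.png

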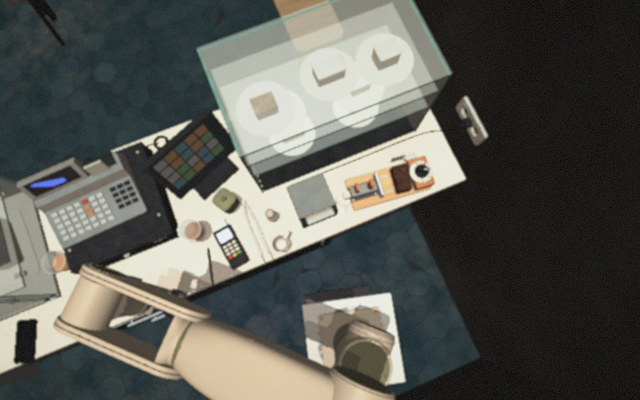

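View pics/scene0.png

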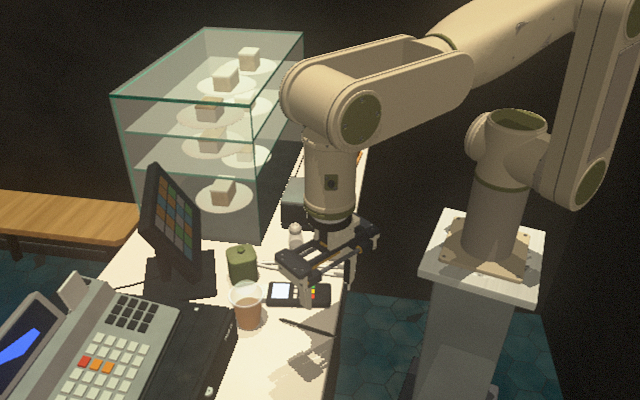

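The top view shows the guide at pixels (345–435, 155–208), levers near (365,187), dial near (421,171) and glass case behind it. The scene view of the guide is blocked by the arm. I'll move the wrist camera over the guide.

```bash
cat > h.py <<'E'
from plant import robot,optics,models
import cv2,numpy as np
from scipy.spatial.transform import Rotation as Ro
def tool():
    s=robot.read_state(); R=Ro.from_rotvec(s["orientation"]).as_matrix(); return s,s["tool_pos"],R
def plan(target,ydir=None):
    """tool-axis travel to world target and spin so that tool y is along ydir (mod pi)"""
    s,p,R=tool(); print("pos",p.round(4),"x",R[:,0].round(3),"y",R[:,1].round(3),"z",R[:,2].round(3),"q6",s["q"][5].round(2))
    print("travel",(R.T@(np.array(target)-p)).round(4))
    if ydir is not None:
        v=R.T@np.array([*ydir,0.]); a=np.arctan2(-v[0],v[1]); print("spin",a.round(3),"or",(a+np.pi).round(3),(a-np.pi).round(3))
def wrist_pts(uv,z):
    """pixels -> world at height z (fisheye)"""
    i=optics.camera_info("wrist");K=np.array(i["camera_matrix"]);V=np.array(i["view"])
    uv=np.atleast_2d(uv).astype(float); d=(uv-K[:2,2])/[K[0,0],K[1,1]]; th=np.linalg.norm(d,axis=1,keepdims=True)
    r=np.hstack([d/np.maximum(th,1e-9)*np.sin(th),np.cos(th)])@V[:3,:3]; c=-V[:3,:3].T@V[:3,3]
    return c+r*((np.asarray(z)-c[2])/r[:,2])[:,None]
E
python3 - <<'E'
from h import *
plan([0.47,-0.2,0.36],[0.12,-1])
i=optics.camera_info("wrist");V=np.array(i["view"]);print(i["camera_matrix"],-V[:3,:3].T@V[:3,3],V[:3,:3])
E
```

```text
pos [0.2423 0.5489 0.2356] x [-0.915  0.404  0.   ] y [ 0.404  0.915 -0.   ] z [-0. -0. -1.] q6 -0.09
travel [-0.5108 -0.5931 -0.1244]
spin 2.606 or 5.748 -0.535
[[309.70691629   0.         318.41853268]
 [  0.         309.70691629 202.94963015]
 [  0.           0.           1.        ]] [0.1735362  0.57893941 0.38396418] [[ 0.4045172   0.91452921 -0.00146852]
 [ 0.88055756 -0.38905615  0.2706542 ]
 [ 0.24694983 -0.1107774  -0.96267552]]
```

```bash
python3 -m inch '{"travel":[[-0.024,-0.028,-0.012],[-0.048,-0.056,-0.024],[-0.072,-0.084,-0.036],[-0.098,-0.114,-0.048],[-0.122,-0.142,-0.06],[-0.147,-0.17,-0.072],[-0.171,-0.199,-0.084],[-0.196,-0.228,-0.096],[-0.221,-0.257,-0.108],[-0.246,-0.286,-0.12]],"spin":[-0.06,-0.12,-0.18,-0.24,-0.3,-0.36,-0.42,-0.48,-0.53,-0.53]}' 0 10
python3 - <<'E'
from h import *
plan([0.47,-0.2,0.36],[0.12,-1])
E
```

```text
t: 2.13
tool_pos: [0.3518, 0.1862, 0.3565]
orientation: [-0.185, 3.135, 0.0]
force: [1.4, 0.0, -1.1]
opening: 0.0926
gripper_force: 0.0
pos [0.3518 0.1862 0.3565] x [-0.993 -0.118 -0.001] y [-0.118  0.993  0.   ] z [ 0.001  0.    -1.   ] q6 -1.33
travel [-0.0719 -0.3975 -0.0035]
spin 3.14 or 6.282 -0.001
```

```bash
python3 -m inch '{"travel":[[-0.006,-0.039,0],[-0.013,-0.079,0],[-0.021,-0.119,0],[-0.028,-0.159,0],[-0.036,-0.199,0],[-0.043,-0.238,0],[-0.05,-0.278,0],[-0.057,-0.318,0],[-0.065,-0.358,0],[-0.072,-0.397,0]],"spin":[0,0,0,0,0,0,0,0,0,0]}'
python3 -m inch '{"travel":[[0,0,0],[0,0,0],[0,0,0]],"spin":[0,0,0]}'
python3 - <<'E'
from h import *
plan([0.47,-0.2,0.36],[0.12,-1])
p,d=optics.read_camera("wrist"); cv2.imwrite("pics/w0.png",p[:,:,::-1]); np.save("w0d.npy",d)
for n in ["lever_front","lever_rear","dial_grip","dial_pointer","red_mark_point","cake","fence","jaw","guide"]:
    print(n,[(np.round(r["centre"],4).tolist(),round(r["p"],2)) for r in models.look_for("wrist",n)[:2]])
E
```

```text
t: 2.97
tool_pos: [0.4688, -0.2007, 0.3558]
orientation: [-0.178, 3.136, -0.001]
force: [0.4, 1.4, 0.7]
opening: 0.0926
gripper_force: 0.0
t: 3.22
tool_pos: [0.4685, -0.1982, 0.3555]
orientation: [0.178, -3.136, -0.001]
force: [1.4, 0.8, -0.8]
opening: 0.0931
gripper_force: 0.0
pos [ 0.4685 -0.1982  0.3555] x [-0.994 -0.113  0.   ] y [-0.113  0.994  0.001] z [-0.     0.001 -1.   ] q6 -2.19
travel [-0.0013 -0.002  -0.0045]
spin 3.136 or 6.277 -0.006
lever_front [([0.5205, -0.138, 0.1164], 0.59)]
lever_rear [([0.5225, -0.0866, 0.1042], 0.65), ([0.3306, 0.4699, 0.0045], 0.61)]
dial_grip [([0.5544, -0.331, 0.0731], 0.73)]
dial_pointer [([0.551, -0.3306, 0.0735], 0.75)]
red_mark_point []
cake []
fence [([0.5354, -0.3186, 0.0551], 0.73)]
jaw [([0.5238, -0.1732, 0.064], 0.55)]
guide [([0.5279, -0.1927, 0.0335], 0.73)]
```

View pics/w0.png

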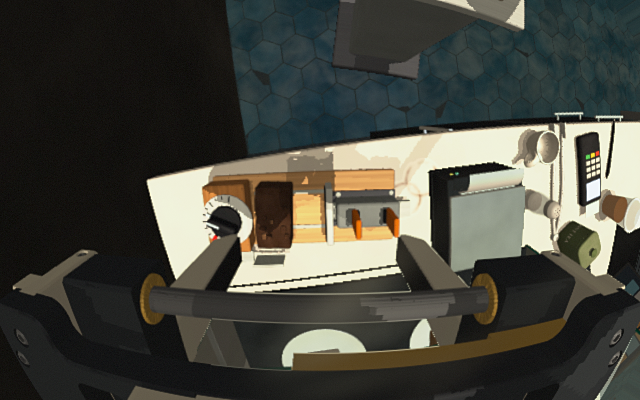

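Wrist view: dial at about (222,218), red mark at about (213,237), cake (273,214), levers at (357,222) and (391,222), receipt printer at (475,230). Going closer to the dial.

```bash
python3 -m inch '{"travel":[[-0.004,-0.038,0.017],[-0.01,-0.076,0.034],[-0.015,-0.115,0.05],[-0.015,-0.13,0.06],[-0.015,-0.13,0.06],[-0.015,-0.13,0.06]],"spin":[0,0,0,0,0,0]}'
python3 - <<'E'
from h import *
s,p,R=tool();print(p,s["q"])
p,d=optics.read_camera("wrist"); np.save("w1d.npy",d); np.save("w1.npy",p)
for n in ["lever_front","lever_rear","dial_grip","dial_pointer","red_mark_point","cake","fence","jaw"]:
    print(n,[(np.round(r["centre"],4).tolist(),round(r["p"],2)) for r in models.look_for("wrist",n)[:2]])
m=[r["region"] for r in models.masks_of("wrist","dial_grip")[:1]]
if m:
    v,u=np.nonzero(m[0]);print(u.min(),u.max(),v.min(),v.max())
    u0,v0=max(0,u.min()-30),max(0,v.min()-30); c=p[v0:v.max()+30,u0:u.max()+30]; print(u0,v0,c.shape)
    k=min(800/c.shape[1],600/c.shape[0]);print(k); cv2.imwrite("pics/w1c.png",cv2.resize(c[:,:,::-1],None,fx=k,fy=k,interpolation=cv2.INTER_CUBIC))
h=cv2.cvtColor(p,cv2.COLOR_RGB2HSV); red=((h[...,0]<6)|(h[...,0]>174))&(h[...,1]>150)&(h[...,2]>90)
n,l,st,ce=cv2.connectedComponentsWithStats(red.astype(np.uint8)); print([(ce[i].round(1).tolist(),int(st[i,4])) for i in range(1,n) if st[i,4]>4])
E
```

```text
t: 4.22
tool_pos: [0.4977, -0.3259, 0.2942]
orientation: [0.177, -3.135, -0.003]
force: [0.7, -0.5, 0.1]
opening: 0.0929
gripper_force: 0.0
[ 0.49773407 -0.32593579  0.2942432 ] [-6.66086069e-01  1.02679319e-01  1.41216766e+00  2.52347619e-04
  1.62971282e+00 -2.34954460e+00]
lever_front [([0.528, -0.1423, 0.1025], 0.86)]
lever_rear [([0.5231, -0.0884, 0.0961], 0.87)]
dial_grip [([0.557, -0.3328, 0.0709], 0.72)]
dial_pointer [([0.5531, -0.3325, 0.0785], 0.58), ([0.4281, 0.2927, 0.0088], 0.25)]
red_mark_point []
cake [([0.5426, -0.2678, 0.0629], 0.68)]
fence [([0.5406, -0.3339, 0.0578], 0.94)]
jaw [([0.523, -0.1818, 0.0569], 0.78), ([0.5264, -0.1443, 0.0987], 0.68)]
284 328 208 246
254 178 (98, 104, 3)
6.122448979591836
[([291.6, 246.8], 25)]
```

View pics/w1c.png

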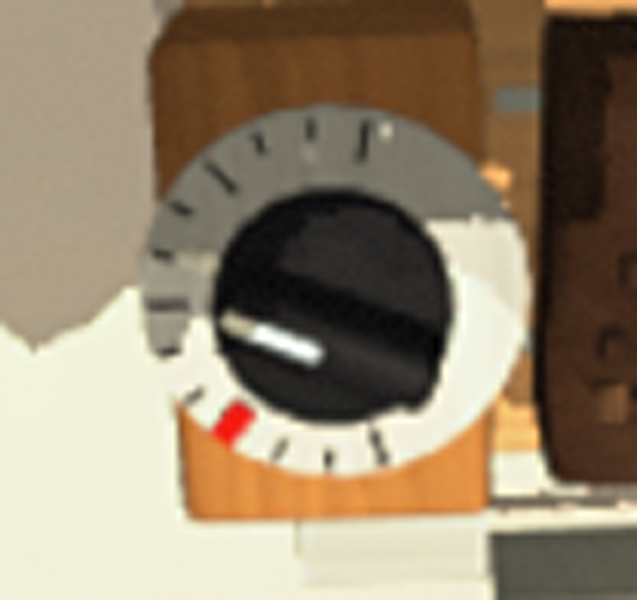

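The crop shows the round scale with the red mark at crop (235,425). The white line on the bar runs (320,355)→(235,320), and the faint pointer tip is in shade at about (195,262). The dial must turn counterclockwise by about 1.2 rad.

Run:
```python
from h import *
d=np.load("w1d.npy")
f=lambda L:np.array(L,float)/6.1224+[254-.4,178-.4]
i=optics.camera_info("wrist");K=np.array(i["camera_matrix"]);V=np.array(i["view"])
def dep(uv):
    P=[]
    for u,v in np.round(uv).astype(int):
        z=d[v,u]; q=(np.array([u,v])-K[:2,2])/K[0,0]; th=np.linalg.norm(q); r=np.r_[q/th*np.tan(th),1]*z
        P.append(V[:3,:3].T@(r-V[:3,3]))
    return np.array(P).round(4)
plate=f([[143,260],[529,290],[335,102],[335,475],[180,160],[500,420]])
print("plate depth z",dep(f([[480,280],[300,450],[350,150]])))
P=wrist_pts(plate,[.063]*6);print("plate",P.round(4))
A=np.c_[2*P[:,:2],np.ones(6)];s=np.linalg.lstsq(A,(P[:,:2]**2).sum(1),rcond=None)[0];c=s[:2];print("centre",c,"r",np.sqrt(s[2]+c@c))
R=wrist_pts(f([[235,425]]),[.063])[0,:2];T=wrist_pts(f([[195,262]]),[.068])[0,:2]
W=wrist_pts(f([[320,355],[232,319]]),[.097]*2)[:,:2];print("bar depth",dep(f([[320,355],[380,380]])))
an=lambda v:(np.arctan2(v[1],v[0]),np.hypot(*v))
print("red",R,an(R-c),"tip",an(T-c),"line",W,an(W[1]-W[0]),an(W[0]-c),an(W[1]-c))
# guide axis: fence/levers
for n in ["lever_front","lever_rear","fence"]:
    m=models.masks_of("wrist",n)
    if m:
        v,u=np.nonzero(m[0]["region"]); Q=np.array([x for x in dep(np.c_[u,v][d[v,u]>0])])
        z0={"fence":.052}.get(n,.108); Q=Q[(Q[:,2]>z0)&(Q[:,2]<z0+.03)][:,:2]; 
        (cx,cy),(w,h),a=cv2.minAreaRect((Q*1000).astype(np.float32)); print(n,len(Q),(cx,cy),(w,h),a,np.median(Q,0))
```

```text
plate depth z [[ 0.5549 -0.3021  0.0641]
 [ 0.599  -0.3358  0.0644]
 [ 0.5296 -0.3323  0.0649]]
plate [[ 0.5596 -0.374   0.063 ]
 [ 0.5568 -0.2913  0.063 ]
 [ 0.5203 -0.3368  0.063 ]
 [ 0.605  -0.328   0.063 ]
 [ 0.5365 -0.3679  0.063 ]
 [ 0.5876 -0.2934  0.063 ]]
centre [ 0.56306929 -0.33196106] r 0.04316541715179842
bar depth [[ 0.5632 -0.3339  0.0981]
 [ 0.5669 -0.3214  0.0982]]
red [ 0.59553249 -0.35108777] (np.float64(-0.532426593499038), np.float64(0.03767878402665967)) tip (np.float64(-1.7687764363662941), np.float64(0.031130227643857023)) line [[ 0.56312179 -0.33415796]
 [ 0.55761752 -0.35208961]] (np.float64(-1.868624207040678), np.float64(0.018757423609508675)) (np.float64(-1.546905679466952), np.float64(0.0021975292406511662)) (np.float64(-1.8352978040100512), np.float64(0.02085378469931119))
lever_front 221 (531.594482421875, -138.75257873535156) (27.408733367919922, 9.089653015136719) 13.706942558288574 [ 0.5305 -0.1407]
lever_rear 188 (524.2337646484375, -88.06412506103516) (26.16596031188965, 7.957006454467773) 10.743779182434082 [ 0.52355 -0.0898 ]
fence 3124 (562.1549072265625, -332.36474609375) (111.57225799560547, 82.89944458007812) 8.378649711608887 [ 0.5456 -0.3354]
```

Run:
```python
from h import *
p,d=optics.read_camera("top")
i=optics.camera_info("top");K=np.array(i["camera_matrix"]);V=np.array(i["view"])
v,u=np.nonzero(d>0);z=d[v,u]
P=np.c_[(u-K[0,2])/K[0,0]*z,(v-K[1,2])/K[1,1]*z,z]; P=(P-V[:3,3])@V[:3,:3]
for y0 in (-.15,-.25,-.33,-.41):
    m=(abs(P[:,1]-y0)<.012)&(P[:,0]>.58)&(P[:,0]<.95); Q=P[m][np.argsort(P[m][:,0])]; print(y0,[(a,b) for a,b in Q[:,[0,2]].round(3).tolist()][::2][:22])
pw=np.load("w1.npy");cv2.imwrite("pics/w1f.png",pw[:,:,::-1])
```

```text
-0.15 [(0.58, 0.009), (0.581, 0.015), (0.582, 0.019), (0.583, 0.02), (0.585, 0.015), (0.585, 0.016), (0.586, 0.015), (0.588, 0.017), (0.589, 0.018), (0.59, 0.015), (0.591, 0.014), (0.593, 0.012), (0.594, 0.014), (0.597, 0.002), (0.6, -0.001), (0.602, -0.003), (0.602, -0.005), (0.604, -0.001), (0.605, 0.007), (0.606, 0.0), (0.607, 0.007), (0.609, 0.006)]
-0.25 [(0.58, 0.068), (0.581, 0.063), (0.583, 0.064), (0.584, 0.062), (0.585, 0.06), (0.587, 0.06), (0.587, 0.067), (0.588, 0.067), (0.59, 0.063), (0.59, 0.067), (0.592, 0.068), (0.593, 0.065), (0.594, 0.063), (0.608, 0.015), (0.613, 0.001), (0.615, 0.002), (0.616, -0.002), (0.618, -0.002), (0.619, -0.0), (0.62, -0.0), (0.621, -0.002), (0.624, -0.001)]
-0.33 [(0.582, 0.079), (0.588, 0.06), (0.591, 0.06), (0.592, 0.058), (0.594, 0.063), (0.596, 0.059), (0.598, 0.065), (0.601, 0.066), (0.603, 0.062), (0.606, 0.06), (0.61, 0.062), (0.613, 0.063), (0.62, 0.042), (0.622, 0.035), (0.625, 0.04), (0.626, 0.036), (0.627, 0.045), (0.628, 0.044), (0.631, 0.043), (0.633, 0.04), (0.636, 0.042), (0.637, 0.039)]
-0.41 [(0.615, -0.002), (0.619, -0.004), (0.638, 0.002), (0.64, -0.004), (0.642, 0.0), (0.642, 0.007), (0.643, 0.001), (0.646, -0.002), (0.648, -0.001), (0.648, 0.001), (0.649, 0.005), (0.65, 0.003), (0.652, -0.002), (0.653, 0.003), (0.654, 0.005), (0.656, -0.002), (0.657, -0.002), (0.659, 0.004), (0.66, -0.005), (0.663, -0.0), (0.663, -0.003), (0.664, -0.002)]
```

View pics/w1f.png

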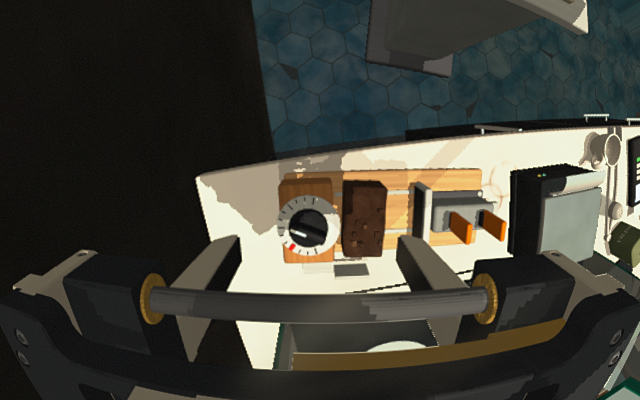

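The wrist view shows the case's near front corner at about (285,325) and its front edge running right to about (440,318).

Run:
```python
from h import *
d=np.load("w1d.npy");i=optics.camera_info("wrist");K=np.array(i["camera_matrix"]);V=np.array(i["view"])
for u in (262,275,290,300,330,350,380,410,430):
  o=[]
  for v in range(285,350,5):
    q=(np.array([u,v])-K[:2,2])/K[0,0]; th=np.linalg.norm(q); z=d[v,u]
    if z>0.22: o.append((v,*(V[:3,:3].T@(np.r_[q/th*np.tan(th),1]*z-V[:3,3])).round(3).tolist()))
  print(u,o)
p,dd=optics.read_camera("top")
i=optics.camera_info("top");K=np.array(i["camera_matrix"]);V=np.array(i["view"])
v,u=np.nonzero(dd>0);z=dd[v,u]
P=np.c_[(u-K[0,2])/K[0,0]*z,(v-K[1,2])/K[1,1]*z,z]; P=(P-V[:3,3])@V[:3,:3]
for y0 in (-.1,-.2,-.28,-.33,-.38):
    m=(abs(P[:,1]-y0)<.012)&(P[:,0]>.6)&(P[:,0]<1.0)&(P[:,2]>.06)&(P[:,2]<.6); Q=P[m][np.argsort(P[m][:,0])]; print(y0,Q[:,[0,2]].round(3).tolist()[:40:3])
```

```text
262 [(285, 0.699, -0.398, 0.001), (290, 0.709, -0.398, 0.0), (325, 0.785, -0.396, 0.001), (330, 0.797, -0.396, 0.002), (335, 0.809, -0.395, 0.002), (340, 0.821, -0.395, 0.002), (345, 0.836, -0.395, 0.0)]
275 [(285, 0.696, -0.377, 0.001), (290, 0.705, -0.376, 0.002), (325, 0.781, -0.373, 0.001), (330, 0.793, -0.372, 0.002), (335, 0.805, -0.372, 0.002), (340, 0.817, -0.371, 0.002), (345, 0.829, -0.37, 0.002)]
290 [(285, 0.693, -0.352, 0.001), (290, 0.702, -0.351, 0.002), (325, 0.769, -0.346, 0.011), (330, 0.775, -0.345, 0.017), (335, 0.779, -0.344, 0.027), (340, 0.777, -0.343, 0.042), (345, 0.783, -0.342, 0.049)]
300 [(285, 0.69, -0.335, 0.002), (290, 0.7, -0.334, 0.0), (325, 0.765, -0.328, 0.013), (330, 0.777, -0.327, 0.012), (335, 0.787, -0.326, 0.014), (340, 0.8, -0.325, 0.013), (345, 0.813, -0.324, 0.012)]
330 [(285, 0.685, -0.286, 0.0), (290, 0.695, -0.285, 0.0), (325, 0.759, -0.277, 0.013), (330, 0.77, -0.275, 0.013), (335, 0.783, -0.274, 0.012), (340, 0.794, -0.272, 0.013), (345, 0.806, -0.27, 0.013)]
350 [(285, 0.682, -0.253, 0.0), (290, 0.691, -0.252, 0.001), (325, 0.755, -0.2
[... 1071 characters left out ...]
.701, 0.316]]
-0.28 [[0.629, 0.061], [0.713, 0.429], [0.715, 0.426], [0.717, 0.424], [0.718, 0.425], [0.718, 0.425], [0.719, 0.427], [0.72, 0.209], [0.72, 0.325], [0.721, 0.321], [0.721, 0.322], [0.722, 0.425], [0.722, 0.212], [0.722, 0.218]]
-0.33 [[0.601, 0.063], [0.611, 0.06], [0.727, 0.42], [0.728, 0.422], [0.729, 0.427], [0.73, 0.424], [0.732, 0.426], [0.732, 0.422], [0.732, 0.213], [0.733, 0.425], [0.733, 0.422], [0.734, 0.425], [0.735, 0.32], [0.735, 0.425]]
-0.38 [[0.975, 0.275], [0.979, 0.384], [0.981, 0.382], [0.982, 0.385], [0.983, 0.325], [0.984, 0.382], [0.985, 0.345], [0.986, 0.276], [0.986, 0.357], [0.986, 0.348], [0.987, 0.383], [0.988, 0.299], [0.989, 0.307], [0.989, 0.331]]
```

Run:
```python
from h import *
plan([0.563,-0.332,0.19],[np.cos(-.28),np.sin(-.28)])
```

```text
pos [ 0.4983 -0.3258  0.2956] x [-0.993 -0.114  0.   ] y [-0.114  0.993 -0.   ] z [-0. -0. -1.] q6 -2.35
travel [-0.0636 -0.0136  0.1056]
spin 1.965 or 5.107 -1.177
```

```bash
python3 -m inch '{"travel":[[-0.008,-0.002,0],[-0.016,-0.004,0.01],[-0.024,-0.006,0.02],[-0.032,-0.008,0.03],[-0.04,-0.01,0.04],[-0.048,-0.012,0.05],[-0.056,-0.013,0.06],[-0.0636,-0.0136,0.07],[-0.0636,-0.0136,0.08],[-0.0636,-0.0136,0.09]],"spin":[0.12,0.24,0.36,0.48,0.6,0.72,0.84,0.96,1.08,1.2]}' 0.5 10
python3 -m inch '{"travel":[[0,0,0.005],[0,0,0.01],[0,0,0.015],[0,0,0.015],[0,0,0.015],[0,0,0.015],[0,0,0.015],[0,0,0.015],[0,0,0.015],[0,0,0.015]],"spin":[0.12,0.24,0.36,0.48,0.6,0.72,0.765,0.765,0.765,0.765]}'
python3 - <<'E'
from h import *
plan([0.563,-0.332,0.093],[np.cos(-.28),np.sin(-.28)])
p,d=optics.read_camera("wrist");cv2.imwrite("pics/w2.png",p[:,:,::-1])
E
```

```text
t: 5.8
tool_pos: [0.5634, -0.3319, 0.2048]
orientation: [-1.63, -2.685, -0.0]
force: [-0.3, -0.6, 0.2]
opening: 0.0468
gripper_force: 0.0
t: 6.63
tool_pos: [0.5631, -0.3321, 0.1906]
orientation: [-2.508, -1.892, 0.0]
force: [-1.1, -0.6, 0.3]
opening: 0.0467
gripper_force: 0.0
pos [ 0.5631 -0.3321  0.1906] x [0.275 0.962 0.   ] y [ 0.962 -0.275 -0.   ] z [-0.  0. -1.] q6 -0.33
travel [ 0.     -0.0001  0.0976]
spin 0.002 or 3.144 -3.14
```

View pics/w2.png

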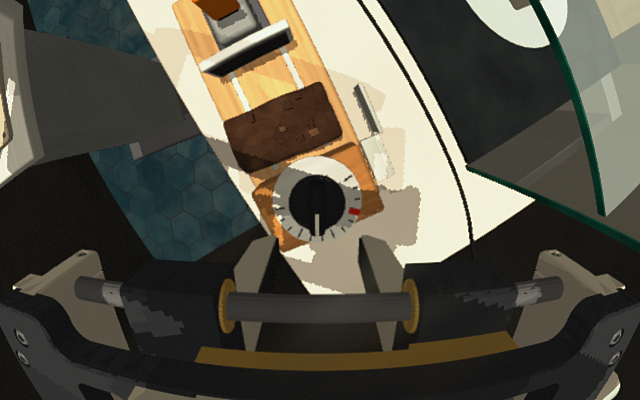

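The pointer runs straight down the image at column 317, midway between the fingers, and the red mark is at (354,211). Descending to grip.

```bash
python3 -m inch '{"travel":[[0,0,0.03],[0,0,0.06],[0,0,0.08],[0,0,0.09],[0,0,0.097],[0,0,0.097],[0,0,0.097]],"spin":[0,0,0,0,0,0,0]}'
python3 -m inch '{"travel":[[0,0,0],[0,0,0],[0,0,0],[0,0,0],[0,0,0],[0,0,0]],"spin":[0,0,0,0,0,0]}' 1 15
```

```text
t: 7.27
tool_pos: [0.5637, -0.3325, 0.0949]
orientation: [2.508, 1.889, 0.001]
force: [-0.2, 0.2, 0.5]
opening: 0.0467
gripper_force: 0.0
t: 7.77
tool_pos: [0.5617, -0.3316, 0.0941]
orientation: [-2.507, -1.888, 0.003]
force: [-6.3, 2.4, 2.9]
opening: 0.014
gripper_force: 15.0
```

```bash
python3 -m inch '{"travel":[[0,0,0],[0,0,0],[0,0,0],[0,0,0],[0,0,0],[0,0,0],[0,0,0],[0,0,0],[0,0,0],[0,0,0]],"spin":[-0.1,-0.22,-0.34,-0.46,-0.58,-0.7,-0.82,-0.94,-1.06,-1.15]}'
python3 -m inch '{"travel":[[0,0,0],[0,0,0]],"spin":[0,0]}'
python3 - <<'E'
from h import *
s,p,R=tool();print(p,R[:,1],"bar ang",np.arctan2(R[1,1],R[0,1])-np.pi/2)
p,d=optics.read_camera("wrist")
h=cv2.cvtColor(p,cv2.COLOR_RGB2HSV); red=((h[...,0]<6)|(h[...,0]>174))&(h[...,1]>130)&(h[...,2]>80)
n,l,st,ce=cv2.connectedComponentsWithStats(red.astype(np.uint8)); c=[(ce[i].round(1).tolist(),int(st[i,4])) for i in range(1,n) if st[i,4]>4];print(c)
for u,a in c:
    w=wrist_pts([u],[.0645])[0]; print(w,np.arctan2(w[1]+.332,w[0]-.5625),np.hypot(w[1]+.332,w[0]-.5625))
c=p[140:290,220:420]; cv2.imwrite("pics/w3.png",cv2.resize(c[:,:,::-1],None,fx=4,fy=4,interpolation=cv2.INTER_CUBIC))
E
```

```text
t: 8.6
tool_pos: [0.5611, -0.3318, 0.094]
orientation: [-1.068, -2.95, 0.001]
force: [-12.2, 3.1, 10.0]
opening: 0.0138
gripper_force: 15.0
t: 8.77
tool_pos: [0.5612, -0.3318, 0.0941]
orientation: [-1.076, -2.947, 0.001]
force: [-11.6, 3.0, 9.6]
opening: 0.014
gripper_force: 15.0
[ 0.56117273 -0.33180866  0.09406709] [ 0.6444873   0.76461301 -0.00174959] bar ang -0.700353853410752
[]
```

View pics/w3.png

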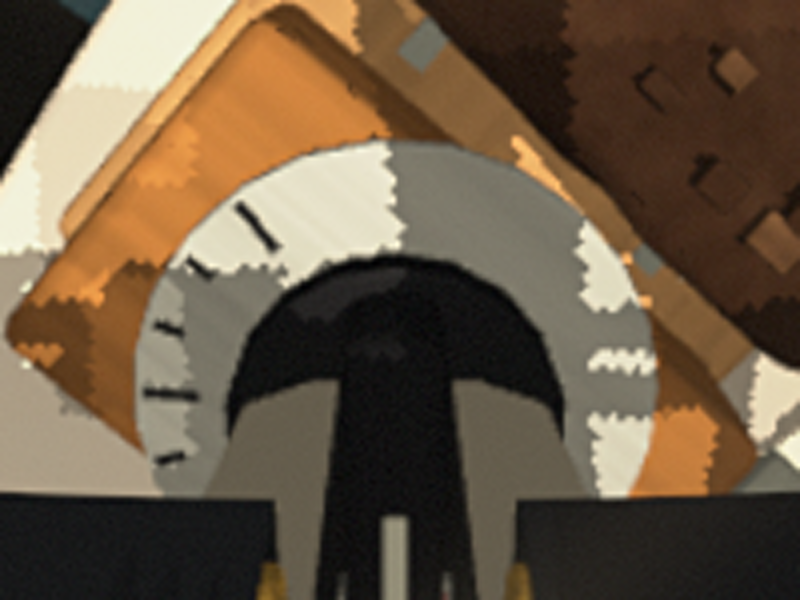

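```bash
python3 -m inch '{"travel":[[0,0,0],[0,0,0],[0,0,0]],"spin":[-0.1,-0.17,-0.17]}'
python3 -m inch '{"travel":[[0,0,0],[0,0,0],[0,0,0],[0,0,-0.03],[0,0,-0.07],[0,0,-0.1],[0,0,-0.1],[0,0,-0.1]],"spin":[0,0,0,0,0,0,0,0]}' 0.5
python3 - <<'E'
from h import *
s,p,R=tool();print(p,"bar ang",np.arctan2(R[1,1],R[0,1])-np.pi/2)
p,d=optics.read_camera("wrist")
h=cv2.cvtColor(p,cv2.COLOR_RGB2HSV); red=((h[...,0]<6)|(h[...,0]>174))&(h[...,1]>130)&(h[...,2]>80)
n,l,st,ce=cv2.connectedComponentsWithStats(red.astype(np.uint8)); c=[(ce[i].round(1).tolist(),int(st[i,4])) for i in range(1,n) if st[i,4]>4];print(c)
c=p[140:290,220:420]; cv2.imwrite("pics/w4.png",cv2.resize(c[:,:,::-1],None,fx=4,fy=4,interpolation=cv2.INTER_CUBIC))
E
```

```text
t: 9.07
tool_pos: [0.5611, -0.3319, 0.0941]
orientation: [-0.816, -3.029, 0.0]
force: [-12.4, 2.3, 9.7]
opening: 0.0137
gripper_force: 15.0
t: 9.73
tool_pos: [0.5648, -0.333, 0.197]
orientation: [0.822, 3.026, -0.003]
force: [-0.8, 0.2, -0.9]
opening: 0.047
gripper_force: 0.0
[ 0.56480284 -0.33303321  0.19702597] bar ang -0.5307337518713322
[([316.4, 231.4], 36)]
```

View pics/w4.png

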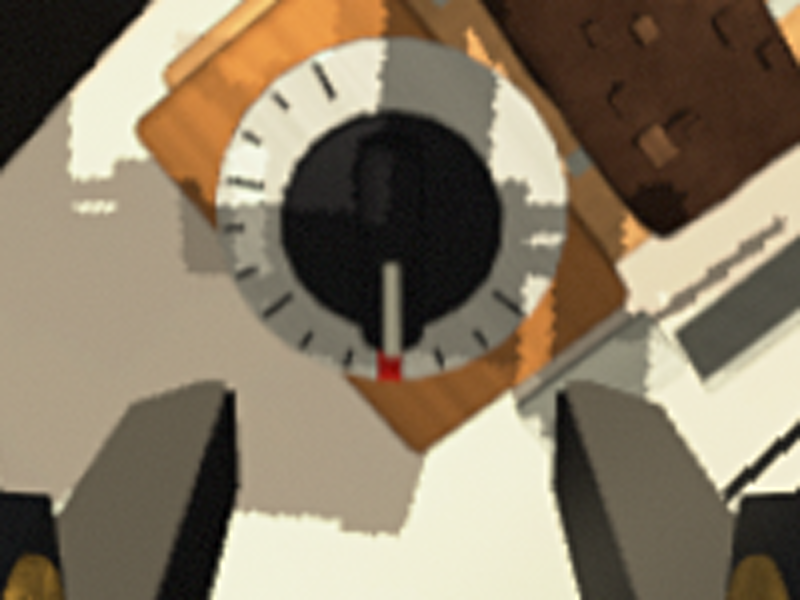

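The white line (391,262)→(392,350) points straight at the red mark (389,368), so the dial is set. Now over to the levers.

Run:
```python
from h import *
plan([0.528,-0.1134,0.22],[np.cos(1.72),np.sin(1.72)])
```

```text
pos [ 0.5636 -0.3322  0.1944] x [-0.862  0.506 -0.002] y [ 0.506  0.862 -0.   ] z [ 0.002 -0.001 -1.   ] q6 -1.65
travel [ 0.1414  0.1707 -0.0259]
spin -0.68 or 2.462 -3.822
```

```bash
python3 -m inch '{"travel":[[0.01,0.014,-0.02],[0.034,0.041,-0.03],[0.058,0.07,-0.03],[0.082,0.1,-0.03],[0.105,0.128,-0.03],[0.125,0.152,-0.03],[0.1414,0.1707,-0.03],[0.1414,0.1707,-0.03],[0.1414,0.1707,-0.03],[0.1414,0.1707,-0.03]],"spin":[-0.11,-0.22,-0.33,-0.44,-0.55,-0.65,-0.68,-0.68,-0.68,-0.68]}' 0 10
cat > lev.py <<'E'
from h import *
import sys
s,p,R=tool();print(p.round(4),"yang",np.arctan2(R[1,1],R[0,1]).round(3))
pic,d=optics.read_camera("wrist");np.save("lp.npy",pic);i=optics.camera_info("wrist");K=np.array(i["camera_matrix"]);V=np.array(i["view"])
h=cv2.cvtColor(pic,cv2.COLOR_RGB2HSV); m=(h[...,0]>5)&(h[...,0]<18)&(h[...,1]>150)&(d>0)
v,u=np.nonzero(m); q=(np.c_[u,v]-K[:2,2])/K[0,0]; th=np.linalg.norm(q,axis=1,keepdims=True)
P=(np.hstack([q/th*np.tan(th),np.ones_like(th)])*d[v,u][:,None]-V[:3,3])@V[:3,:3]
T=P[(P[:,2]>.119)&(P[:,2]<.127)&(P[:,1]>-.25)&(P[:,1]<0)]; L=(T-p)@R   # tool coordinates
for k in (L[:,1]<np.median([L[:,1].min(),L[:,1].max()]),L[:,1]>=np.median([L[:,1].min(),L[:,1].max()])):
    A=L[k]; r=cv2.minAreaRect((A[:,:2]*1000).astype(np.float32)); print(len(A),"tool mm",np.round(r[0],1),np.round(r[1],1),round(r[2],1),"y pct",np.percentile(A[:,1]*1000,[3,50,97]).round(1),"z",np.median(A[:,2]).round(4))
for n in ("jaw","lever_front","lever_rear"):print(n,[(np.round((np.array(r["centre"])-p)@R,4).tolist(),round(r["p"],2)) for r in models.look_for("wrist",n)[:1]])
cv2.imwrite(f"pics/{sys.argv[1]}.png",pic[:,:,::-1])
E
python3 lev.py l0
```

```text
t: 10.62
tool_pos: [0.5271, -0.1134, 0.2223]
orientation: [0.233, -3.131, -0.0]
force: [-0.7, 0.1, 0.9]
opening: 0.0928
gripper_force: 0.0
[ 0.5271 -0.1134  0.2223] yang 1.72
260 tool mm [ -0.6 -25.5] [26.6  7.7] 0.9 y pct [-28.8 -25.1 -21.7] z 0.1012
239 tool mm [-0.4 26.5] [ 7. 26.] 89.0 y pct [23.  26.1 29.4] z 0.1013
jaw [([-0.0009, -0.2125, 0.1527], 0.43)]
lever_front [([0.0077, -0.0234, 0.1077], 0.98)]
lever_rear [([0.0, 0.028, 0.1078], 0.64)]
```

View pics/l0.png

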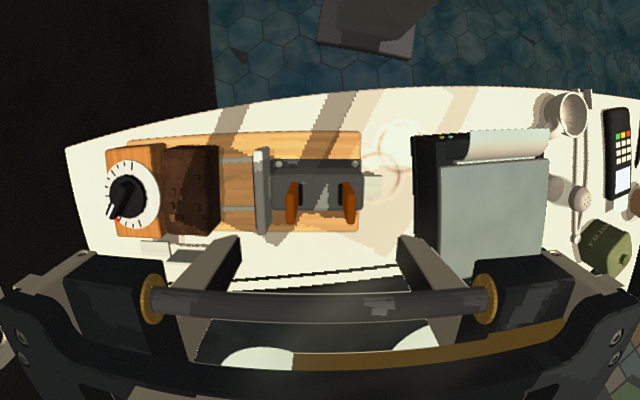

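The levers (292,200) and (349,200) are square to the tool and centred within 0.5 mm, and the printer's near edge (413) is clear of the open fingers. Descending.

```bash
python3 -m inch '{"travel":[[0,0,0.03],[0,0.0005,0.06],[0,0.0005,0.09],[0,0.0005,0.11],[0,0.0005,0.122],[0,0.0005,0.122],[0,0.0005,0.122]],"spin":[0,0,0,0,0,0,0]}' 0
python3 -m inch '{"travel":[[0,0,0],[0,0,0],[0,0,0],[0,0,0],[0,0,0],[0,0,0],[0,0,0],[0,0,0]],"spin":[0,0,0,0,0,0,0,0]}' 1 10
python3 - <<'E'
from h import *
s,p,R=tool();print(p,R.T@s["force"])
for c in("top","wrist"):
    pic,d=optics.read_camera(c)
    for n in ("jaw","cake","fence"):print(c,n,[(np.round((np.array(r["centre"])-p)@R,4).tolist(),round(r["p"],2)) for r in models.look_for(c,n)[:1]])
E
```

```text
t: 11.4
tool_pos: [0.5274, -0.1132, 0.1017]
orientation: [0.233, -3.132, -0.0]
force: [-0.3, 0.5, -0.2]
opening: 0.0932
gripper_force: 0.0
t: 12.07
tool_pos: [0.5278, -0.112, 0.1022]
orientation: [-0.235, 3.132, 0.002]
force: [-1.7, 5.5, 6.0]
opening: 0.0444
gripper_force: 9.0
[ 0.52775813 -0.11203049  0.10222754] [ 0.89756418  5.66263952 -6.04353504]
top jaw [([0.0314, -0.1855, 0.0472], 0.58)]
top cake [([0.0048, -0.2141, 0.0249], 0.57)]
top fence [([0.0163, -0.2081, 0.0422], 0.86)]
wrist jaw [([0.0153, -0.0715, 0.0504], 0.96)]
wrist cake [([0.0119, -0.1375, 0.0389], 0.87)]
wrist fence [([0.0288, -0.1984, 0.0439], 0.95)]
```

```bash
for i in 1 2; do python3 -m inch '{"travel":[[0,0.001,0],[0,0.001,0],[0,0.001,0],[0,0.001,0],[0,0.001,0]],"spin":[0,0,0,0,0]}' 0.27 10 | tail -2
python3 -m inch '{"travel":[[0,0,0],[0,0,0],[0,0,0],[0,0,0],[0,0,0],[0,0,0],[0,0,0],[0,0,0]],"spin":[0,0,0,0,0,0,0,0]}' 1 10; done
python3 - <<'E'
from h import *
s,p,R=tool();print(p,R.T@s["force"])
pic,d=optics.read_camera("wrist")
for n in ("jaw","cake","fence"):print(n,[(np.round((np.array(r["centre"])-p)@R,4).tolist(),round(r["p"],2)) for r in models.look_for("wrist",n)[:1]])
E
```

```text
opening: 0.0676
gripper_force: 0.0
t: 13.55
tool_pos: [0.5271, -0.1117, 0.1014]
orientation: [0.234, -3.132, -0.0]
force: [-1.0, 0.4, -2.7]
opening: 0.0439
gripper_force: 10.0
opening: 0.0673
gripper_force: 0.0
t: 14.63
tool_pos: [0.5275, -0.1116, 0.1019]
orientation: [-0.234, 3.132, -0.002]
force: [2.8, -6.3, -2.1]
opening: 0.0434
gripper_force: 10.0
[ 0.52749995 -0.111618    0.1018569 ] [-1.82461435 -6.64147566  2.15671531]
jaw [([0.0098, -0.0969, 0.0621], 0.79)]
cake [([0.0126, -0.1417, 0.0425], 0.95)]
fence []
```

```bash
python3 -m inch '{"travel":[[0,-0.001,0],[0,-0.001,0],[0,-0.001,0],[0,-0.001,0],[0,-0.001,0]],"spin":[0,0,0,0,0]}' 0.27 10 | tail -2
python3 -m inch '{"travel":[[0,0,0],[0,0,0],[0,0,0],[0,0,0],[0,0,0],[0,0,0],[0,0,0],[0,0,0]],"spin":[0,0,0,0,0,0,0,0]}' 1 10
python3 -m inch '{"travel":[[0,0,0],[0,0,0],[0,0,0],[0,0,0],[0,0,0]],"spin":[0,0,0,0,0]}' 0.27 10 | tail -2
python3 -m inch '{"travel":[[0,0,0],[0,0,0],[0,0,0],[0,0,0],[0,0,0],[0,0,0],[0,0,0],[0,0,0]],"spin":[0,0,0,0,0,0,0,0]}' 1 10
python3 - <<'E'
from h import *
s,p,R=tool();print(p,R.T@s["force"])
pic,d=optics.read_camera("wrist")
for n in ("jaw","cake","fence"):print(n,[(np.round((np.array(r["centre"])-p)@R,4).tolist(),round(r["p"],2)) for r in models.look_for("wrist",n)[:1]])
E
```

```text
opening: 0.0671
gripper_force: 0.0
t: 15.92
tool_pos: [0.5272, -0.1117, 0.1015]
orientation: [0.234, -3.133, -0.0]
force: [-0.4, -1.2, -1.0]
opening: 0.0439
gripper_force: 10.0
opening: 0.067
gripper_force: 0.0
t: 17.0
tool_pos: [0.5274, -0.1117, 0.1018]
orientation: [-0.234, 3.133, -0.0]
force: [-0.6, 0.9, 2.0]
opening: 0.0438
gripper_force: 10.0
[ 0.52743592 -0.11171634  0.10178021] [ 0.507495    0.97060539 -2.00921883]
jaw [([0.0115, -0.1192, 0.068], 0.85)]
cake [([0.0101, -0.1556, 0.04], 0.62)]
fence [([0.0347, -0.2076, 0.0424], 0.56)]
```

```bash
python3 -m inch '{"travel":[[0,0,0],[0,0,0],[0,0,0],[0,0,0],[0,0,0]],"spin":[0,0,0,0,0]}' 0.27 10 | tail -2
python3 -m inch '{"travel":[[0,0,0],[0,0,0],[0,0,0],[0,0,0],[0,0,0],[0,0,0],[0,0,0],[0,0,0]],"spin":[0,0,0,0,0,0,0,0]}' 1 10
```

```text
opening: 0.0672
gripper_force: 0.0
t: 18.28
tool_pos: [0.5271, -0.1117, 0.1014]
orientation: [0.234, -3.132, -0.0]
force: [-0.1, -0.3, -2.9]
opening: 0.0573
gripper_force: 10.0
```

```bash
python3 -m inch '{"travel":[[0,0,0],[0,0,0],[0,0,0],[0,0,0],[0,0,0],[0,0,0]],"spin":[0,0,0,0,0,0]}' 1 13
python3 - <<'E'
from h import *
s,p,R=tool();print(R.T@s["force"])
pic,d=optics.read_camera("wrist");cv2.imwrite("pics/end.png",pic[:,:,::-1])
c=pic[110:270,40:360];cv2.imwrite("pics/endc.png",cv2.resize(c[:,:,::-1],None,fx=2.5,fy=2.5,interpolation=cv2.INTER_CUBIC))
E
```

```text
t: 18.78
tool_pos: [0.5272, -0.1117, 0.1015]
orientation: [0.234, -3.133, -0.0]
force: [0.0, -0.3, -3.7]
opening: 0.0562
gripper_force: 13.0
[ 0.04800567 -0.33199816  3.68841403]
```

View pics/endc.png

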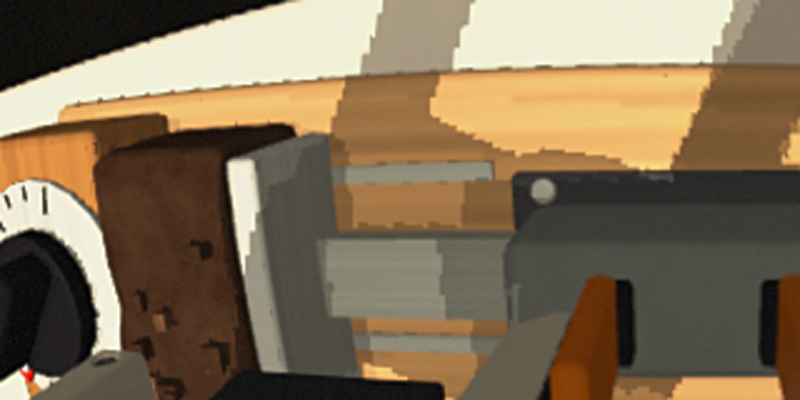

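The cake sits between the jaw plate (crop x about 250) and the fence (about x 110). The pointer is still at the red mark, near (28,380), and the levers have stalled. Handing in.

```bash
python3 -c "
from plant import close_job;print(close_job())"
```

```text
the job is handed in; nothing more can be done
None
```

I set the dial's pointer at the red mark, then pumped the levers until they stalled with the cake between jaw and fence. I handed the job in still squeezing at 13 N grip, which should press the cake with about 12 N (estimated from the given grip figures, not measured); no verdict came back.

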